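# Put the whetstone away behind a bypass sliding door

### The job

Put the whetstone away in the sloping cabinet: slide the green door all the way open behind its white neighbour, lay the stone flat and lengthwise in the middle of the bay, resting against the two rubber stops, with its red-taped end towards the red button on the sill, then slide the green door fully shut again. Set the stone down rather than dropping it, leave the white door shut, and do not disturb the sanding block and the card box.

Things in the scene. Friction and masses are not known exactly. Their poses are not given: they have to be found in the camera images.
- cabinet: Grey steel cabinet with two bypass sliding doors on a level stand, fixed, 380 mm wide, 150 mm high; its face slopes 35 degrees (0.61 rad) up and away from the robot. Origin: under its middle; x to the back, y left, z up. In the bay's frame, z: green door 34 to 40 mm, white door in front of it 44 to 50 mm, rim 54 mm
- bay: Left bay. Origin: on its sloping floor (z = 0) where the middle of the stone's underside belongs; x up the slope, y left along the tracks, z square out of the face. Inside, mm: x -62 to 62, left wall y = 72; open from y = -72 to 72 when the green door is fully open. Two black rubber stops, 10 high, 20 long, at y = -44 and 44, upper faces at x = -22.5; the gap between them takes a finger
- rear_door (a joint): The green door on the rear track, m: 0 = shut over the left bay, grows as it slides right (along the bay's -y) behind the white door to its stop at 0.145. Stiff slide, about 1.5 N, stays where left
- front_door (a joint): The white door on the front track, m: 0 = shut over the right bay, grows as it slides left; stays shut. It has the same kind of pull at its far right end
- whetstone_center (a point): Centre of the loose grey whetstone, a flat bar 120 mm long (its y axis), 40 mm wide (x) and 22 mm high (z), 0.25 kg, lying flat on the table. A red tape band is wound round its end at +y
- whetstone_red_end (a point): Middle of the stone's red-taped end face, 60 mm from its centre along its +y; axes as the stone's
- red_button: Red round button, 20 mm across and 8 mm high, fixed on the level dark sill (30 mm high) in front of the cabinet, 60 mm to the left or to the right of the bay's middle; origin under its centre
- white_button: White button of the same kind at the other end of the bay, fixed
- sand_block_center (a point): Centre of a loose wooden sanding block 46 x 80 x 28 mm, a bystander
- card_box_center (a point): Centre of a loose brown card box 61 x 90 x 35 mm, a bystander
- rear_door_pull (a point): Middle of the outer end of the green door's pull: a black block 16 mm (along the slope, bay x) by 30 mm (along the track, bay y) standing 36 mm out of the door, from z = 40 to z = 76 mm in the bay's frame (this point: z = 76), 22 mm from the door's left edge. Moves with the door; axes as the bay's

How it is judged:
By the outcome, as a careful person would: the job done as asked, in the order asked, and still so for the second after the job is handed in, with the robot touching nothing.
It also fails if it takes over 66 s, if anything falls off the work surface, if the arm or the gripper's body presses on something with over 40 N, if the wrist force passes 120 N, or if a joint passes its speed limit or range.

### The arm

A 6-joint arm with a two-finger parallel gripper is mounted at the origin on a cart in front of the work surface, level with it; the furniture and walls round the work are solid. World frame = base frame: x ahead of the robot, y to its left, z up, the work surface at z = 0. Lengths are in m, angles in rad, forces in N, time in s.
With the tool pointing down it reaches from about 0.35 to 0.725 m from the base axis. Payload 6 kg.
Tool frame: the origin (TCP) lies between the finger pads; the fingertips stand 19 mm ahead of it and the grasp point (between the pads) is the TCP; z points along the fingers, y is the line along which they close (so a half turn about z gives the same grasp; the last joint's range is limited). The gripper opens to 85 mm and grips with 20 to 120 N. Pads are 22 mm wide; open, the fingers measure 114 mm over their backs; the gripper's body (76 mm by 85 mm) begins 54 mm behind the grasp point. The pads swing forward as they close: fully open they stand 13 mm farther back than shut.
Start: joints at [-0.917, 0.04, 0.085, 0, -1.615, -0.334], TCP at [0.189, -0.57, 0.213] pointing down, gripper open.
Joint ranges: [-2.56, 2.56], [-1.29, 2.01], [-1.08, 1.49], [-3.29, 1.98], [-2.81, -0.18], [-2.99, 2.99]. Speed limits (rad/s): [2.57, 2.57, 3.01, 3.14, 3.14, 3.14].

### API

Orientations are given as a unit quaternion [w, x, y, z].
In Python, from station import bot, vision gives the robot as it stands. The module is installed in compiled form; this text tells all that it offers.
- The arm moves only by the tool jog_arm, never from a script. Its argument "targets" is one flat list of numbers, 7 for each row, row after row: the turn, a rotation vector about the tool's x, y, z in rad, then the shift along the tool's x, y, z in cm, then the finger opening in cm, from 0 to 8.54. A call has exactly 10 rows; each row shifts and turns the commanded pose from where the row before left it, along the tool's axes as they then stand; what a row does not reach is not made up. A row lasts 1/8 s, in which the tool goes at most 62.5 mm and 10.7 degrees, less where a joint would pass 70% of its speed; a pose out of reach is approached as far as the arm can. A call with a gripper value outside its range is refused whole. The fingers move at their own pace and stop on an object; the grip force is fixed at half the most. Time passes only in rows, so rows that do not move let the fingers close, or fill a call up. It gives the time, the measured TCP pose, the force, the opening and the grip force at its end, in the units of the state.
- bot.observe(): the state, without advancing time (a new reading comes with each control period).
- vision.camera(name): name is "side" or "top"; returns the picture (400x640x3 uint8, blue, green, red); there is no depth.
- vision.get_calibration(name): a dict with "vertical_fov" (degrees; the focal length in pixels is half the picture's height over the tangent of half this angle, whatever the lens; pixels are square), "cx", "cy" (the principal point, pixels), "dist_coeffs" ([k1, k2, p1, p2, k3] as OpenCV has them; the pictures are not rectified), "extrinsics" (4x4, takes a point from camera to world coordinates). Camera axes: x right, y up, looking along -z (the intrinsics and any distortion apply to the point x, -y, -z); pixel columns grow to the right and rows downward; lengths in m; the calibration is good to about 2 mm. A picture is of the moment at which its call begins. get_calibration takes no time and is no camera call.
- bot.job_done(): hands the job in; it is judged then, once.
The state is a dict: "time": time; "qpos": joint angles; "qd": joint speeds; "tau": joint torques, N m; "position": TCP position; "ee_rot": TCP orientation; "wrist_force": force on the tool from outside, world axes, zero at the start; "torque": the same for the moment, N m; "width": finger opening in m; "finger_force": force on a finger pad.
Only numpy, scipy, OpenCV 4.12 (cv2) and the standard library are available. Lean on these libraries where they do the work, as an engineer would, in place of code of your own. Each camera call takes 0.05 s, during which the arm holds its last target. There are 200 camera calls.

## Working session

There is one attempt and no reset: what is moved stays moved. The work goes in short steps, Python scripts to look and compute and a tool call to move; the robot and the scene stay as the last step left them, time stands still between calls to the robot, and variables do not carry over. Pictures are saved under pics/ and viewed, at most 10 in all, crops included, and the job is handed in when it is done.

Besides the shell and the picture viewer there is one more tool, called by a JSON object that holds its "api" and its "payload". jog_arm: Moves the arm, as the interface text tells. Its arguments: {"type":"object","properties":{"targets":{"type":"array"}},"required":["targets"]}

```bash
mkdir -p pics
python3 - <<'E'
from station import bot, vision
import cv2, numpy as np
s=bot.observe(); print({k:np.round(v,3).tolist() for k,v in s.items()})
for n in("side","top"):
    cv2.imwrite(f"pics/{n}0.png",vision.camera(n)); c=vision.get_calibration(n); print(n,c)
E
```

```text
{'time': 0.0, 'qpos': [-0.917, 0.041, 0.084, -0.0, -1.616, -0.334], 'qd': [0.001, 0.001, -0.002, -0.001, -0.002, 0.001], 'tau': [-0.001, -36.821, 34.742, 6.933, -0.005, 0.0], 'position': [0.189, -0.569, 0.212], 'ee_rot': [-0.0, -0.159, 0.987, 0.001], 'wrist_force': [0.1, -0.131, 0.97], 'torque': [-0.028, 0.012, 0.03], 'finger_force': 0.0, 'width': 0.085}
side {'vertical_fov': 44.101214632754576, 'cx': 323.46861878650355, 'cy': 204.0299119714077, 'dist_coeffs': array([0.03865626, 0.        , 0.        , 0.        , 0.        ]), 'extrinsics': array([[-0.98705587,  0.08390675, -0.13667616,  0.30400966],
       [-0.15892208, -0.6262529 ,  0.76325034,  1.01799403],
       [-0.02155198,  0.77509158,  0.63148123,  0.98873244],
       [ 0.        ,  0.        ,  0.        ,  1.        ]])}
top {'vertical_fov': 44.930270619459904, 'cx': 314.82339151023854, 'cy': 200.99392340578007, 'dist_coeffs': array([0.00135815, 0.        , 0.        , 0.        , 0.        ]), 'extrinsics': array([[-2.02370193e-02,  9.95543014e-01, -9.21117271e-02,
         3.38825787e-01],
       [-9.99794377e-01, -2.02698980e-02,  5.78674795e-04,
        -3.98639247e-02],
       [-1.29099967e-03,  9.21044974e-02,  9.95748510e-01,
         1.67171730e+00],
       [ 0.00000000e+00,  0.00000000e+00,  0.00000000e+00,
         1.00000000e+00]])}
```

View pics/side0.png

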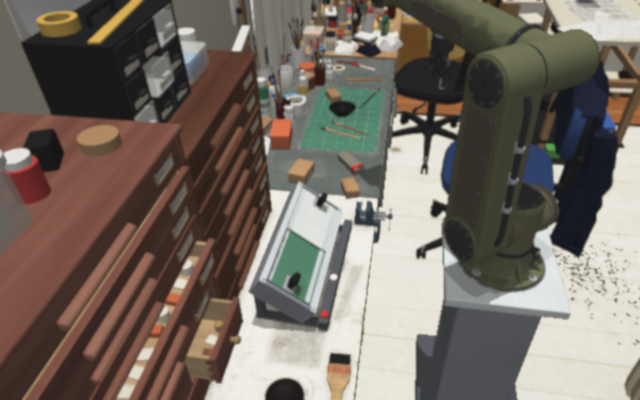

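View pics/top0.png

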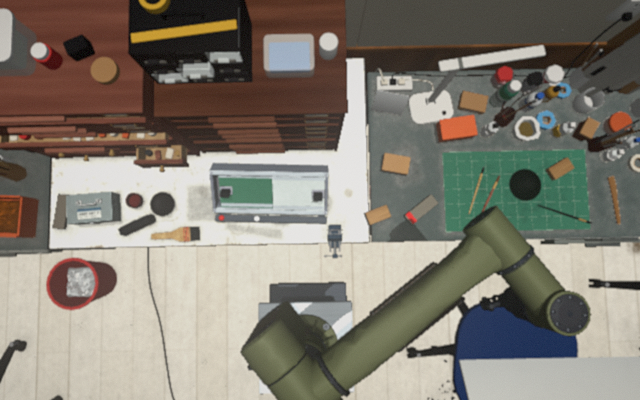

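The red button is at the left end of the bay (top 222,217; side 325,314) and the white one is at (257,218). The stone is at top (421,208) with its red end lower left. The sanding block is at (377,214) and the card box at (396,163). Next, zoomed crops and masks.

```bash
cat > h.py <<'E'
import cv2, numpy as np
from station import bot, vision
from scipy.spatial.transform import Rotation as R
def cal(n):
    c=vision.get_calibration(n); f=200/np.tan(np.radians(c["vertical_fov"]/2))
    K=np.array([[f,0,c["cx"]],[0,f,c["cy"]],[0,0,1.]]); return K,c["dist_coeffs"],c["extrinsics"]
def ray(n,p):
    K,d,E=cal(n); u=cv2.undistortPoints(np.array([[p]],float),K,d)[0,0]
    v=E[:3,:3]@np.array([u[0],-u[1],-1.]); return E[:3,3],v/np.linalg.norm(v)
def plane(n,p,z):
    o,v=ray(n,p); return o+v*(z-o[2])/v[2]
def tri(a,b):
    (o,v),(q,w)=ray("side",a),ray("top",b)
    s=np.linalg.lstsq(np.c_[v,-w],q-o,rcond=None)[0]; A,B=o+s[0]*v,q+s[1]*w
    return (A+B)/2,np.linalg.norm(A-B)
def proj(n,P):
    K,d,E=cal(n); c=E[:3,:3].T@(np.asarray(P,float)-E[:3,3])
    return cv2.projectPoints(np.array([[c[0],-c[1],-c[2]]]),np.zeros(3),np.zeros(3),K,d)[0][0,0]
def blobs(img,lo,hi,roi,amin=8):
    x0,y0,x1,y1=roi; h=cv2.cvtColor(img,cv2.COLOR_BGR2HSV)[y0:y1,x0:x1]
    m=cv2.inRange(h,lo,hi)
    if lo[0]==0 and hi[0]<20: m|=cv2.inRange(h,(170,lo[1],lo[2]),(180,hi[1],hi[2]))
    n,l,st,c=cv2.connectedComponentsWithStats(m)
    return [(st[i,4],np.round(c[i]+[x0,y0],1),cv2.minAreaRect(np.argwhere(l==i)[:,::-1].astype(np.float32)+[x0,y0]) if 0 else (st[i,:4]+[x0,y0,0,0]).tolist()) for i in range(1,n) if st[i,4]>=amin]
E
python3 - <<'E'
from h import *
a,b=cv2.imread("pics/top0.png"),cv2.imread("pics/side0.png")
t=cv2.resize(a[145:245,200:450],None,fx=3.2,fy=3.2,interpolation=cv2.INTER_CUBIC); cv2.imwrite("pics/t1.png",t)
s=cv2.resize(b[145:335,240:380],None,fx=3.1,fy=3.1,interpolation=cv2.INTER_CUBIC); cv2.imwrite("pics/s1.png",s)
for n,i,r in(("top",a,(200,150,450,240)),("side",b,(240,145,380,335))):
    for nm,lo,hi in(("red",(0,120,90),(8,255,255)),("green",(55,80,40),(90,255,200)),("black",(0,0,0),(180,255,40)),("wood",(8,60,90),(25,200,255))):
        print(n,nm,blobs(i,lo,hi,r,10))
E
```

```text
top red [(np.int32(68), array([410.8, 217.1]), [406, 212, 11, 12]), (np.int32(22), array([221. , 217.3]), [219, 215, 5, 6])]
top green [(np.int32(397), array([446.9, 187.2]), [443, 153, 7, 78]), (np.int32(970), array([248.8, 189.8]), [220, 179, 52, 24])]
top black []
top wood [(np.int32(129), array([260.1, 151.1]), [236, 150, 49, 4]), (np.int32(510), array([395.5, 163.3]), [381, 153, 30, 22]), (np.int32(320), array([377.7, 214.5]), [365, 205, 26, 20])]
side red [(np.int32(51), array([280., 146.]), [272, 145, 17, 3]), (np.int32(50), array([355.8, 167.1]), [351, 164, 12, 9]), (np.int32(43), array([324. , 313.9]), [321, 311, 7, 7])]
side green [(np.int32(318), array([344.2, 146.9]), [301, 145, 74, 7]), (np.int32(1487), array([296.3, 263.1]), [272, 233, 46, 67])]
side black [(np.int32(35), array([321.1, 200. ]), [318, 195, 7, 10]), (np.int32(75), array([293.5, 280.8]), [289, 275, 10, 13])]
side wood [(np.int32(55), array([279.7, 146.3]), [271, 145, 19, 4]), (np.int32(66), array([242.4, 155.5]), [240, 149, 7, 17]), (np.int32(433), array([300.1, 170. ]), [288, 159, 26, 24]), (np.int32(227), array([248.3, 196.1]), [240, 163, 27, 60]), (np.int32(93), array([243.2, 178.1]), [240, 170, 9, 21]), (np.int32(289), array([350. , 186.5]), [341, 177, 19, 20]), (np.int32(207), array([246.9, 226.7]), [240, 208, 17, 43]), (np.int32(177), array([246.8, 244.5]), [240, 225, 16, 44]), (np.int32(209), array([248.7, 263.2]), [240, 241, 19, 46])]
```

View pics/t1.png

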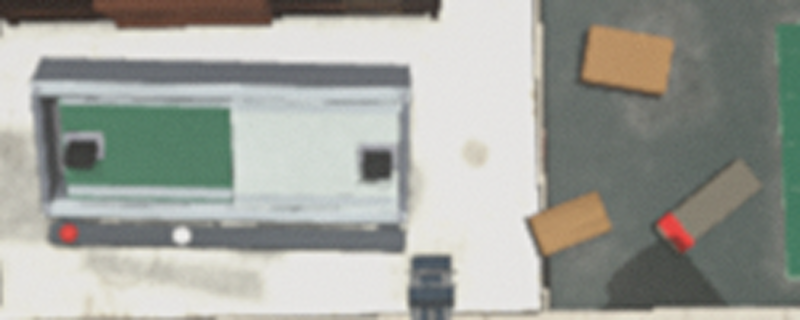

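View pics/s1.png

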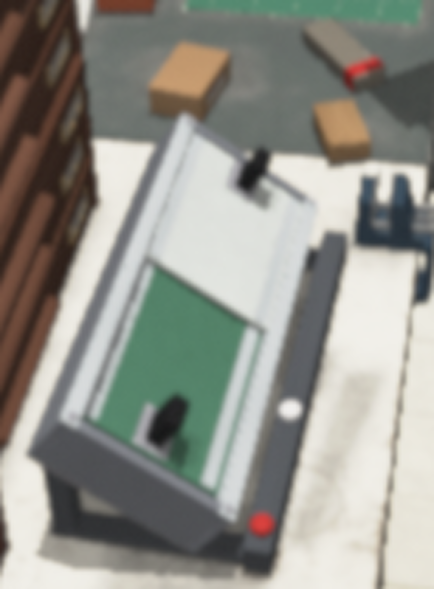

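Run:
```python
from h import *
a,b=cv2.imread("pics/top0.png"),cv2.imread("pics/side0.png")
def dark(i,roi,t=None):
    x0,y0,x1,y1=roi; g=cv2.cvtColor(i,cv2.COLOR_BGR2GRAY)[y0:y1,x0:x1].astype(float)
    m=(g<t).astype(np.uint8); n,l,st,c=cv2.connectedComponentsWithStats(m); k=1+np.argmax(st[1:,4]); return c[k]+[x0,y0],st[k].tolist()
for t in(55,65,75): 
    L=dark(a,(217,184,235,202),t),dark(b,(284,268,305,290),t); Rr=dark(a,(310,186,324,204),t),dark(b,(312,190,330,208),t)
    for p,q in(L,Rr): print(t,p,q,np.round(tri(q[0],p[0]),4).tolist() if 0 else (np.round(tri(q[0],p[0])[0],4),round(tri(q[0],p[0])[1],4)))
print("redbtn",plane("top",(221,217.3),.037),plane("side",(324,313.9),.037))
def w(i,roi):
    x0,y0,x1,y1=roi; g=i[y0:y1,x0:x1].min(2); m=(g>170).astype(np.uint8); n,l,st,c=cv2.connectedComponentsWithStats(m); return [(c[k]+[x0,y0],st[k,4]) for k in range(1,n)]
W,V=w(a,(252,213,262,223)),w(b,(328,271,340,283)); print(W,V)
for c,s in W: print(plane("top",c,.037))
for c,s in V: print(plane("side",c,.037))
# stone: top picture, saturation/brightness mask
x0,y0,x1,y1=400,190,442,225
h=cv2.cvtColor(a,cv2.COLOR_BGR2HSV)[y0:y1,x0:x1]; bg=a[y0:y1,x0:x1].astype(int)
m=((bg[...,2]-bg[...,0]>4)&(h[...,2]>85)).astype(np.uint8)
n,l,st,c=cv2.connectedComponentsWithStats(m); k=1+np.argmax(st[1:,4]); pts=np.argwhere(l==k)[:,::-1].astype(np.float32)+[x0,y0]
r=cv2.minAreaRect(pts.astype(np.float32)); print("stone",r)
C=plane("top",r[0],.022); bx=[plane("top",p,.022)[:2] for p in cv2.boxPoints(r)]
print(C,"edges",[round(float(np.linalg.norm(bx[i]-bx[i-1])),4) for i in(0,1)],np.round(bx,4).tolist())
print("red top",plane("top",(410.8,217.1),.022),"red side",plane("side",(355.8,167.1),.018))
```

```text
Traceback (most recent call last):
ValueError: attempt to get argmax of an empty sequence
```

Run:
```python
from h import *
a,b=cv2.imread("pics/top0.png"),cv2.imread("pics/side0.png")
def dark(i,roi):
    x0,y0,x1,y1=roi; g=cv2.cvtColor(i,cv2.COLOR_BGR2GRAY)[y0:y1,x0:x1].astype(float); t=g.min()+22
    m=(g<t).astype(np.uint8); n,l,st,c=cv2.connectedComponentsWithStats(m); k=1+np.argmax(st[1:,4]); return c[k]+[x0,y0],st[k].tolist(),g.min()
L=dark(a,(219,186,233,200)),dark(b,(284,268,305,290)); Rr=dark(a,(311,188,324,202)),dark(b,(312,190,330,208))
for p,q in(L,Rr): print(p,q,tri(q[0],p[0]))
print("redbtn",plane("top",(221,217.3),.037),plane("side",(324,313.9),.037))
def w(i,roi):
    x0,y0,x1,y1=roi; g=i[y0:y1,x0:x1].min(2); m=(g>170).astype(np.uint8); n,l,st,c=cv2.connectedComponentsWithStats(m); return [(c[k]+[x0,y0],st[k,4]) for k in range(1,n)]
W,V=w(a,(252,213,262,222)),w(b,(328,271,340,283)); print(W,V)
for c,s in W: print(plane("top",c,.037))
for c,s in V: print(plane("side",c,.037))
x0,y0,x1,y1=400,190,442,225
bg=a[y0:y1,x0:x1].astype(int); m=((bg[...,2]-bg[...,0]>4)&(bg.max(2)>85)).astype(np.uint8)
n,l,st,c=cv2.connectedComponentsWithStats(m); k=1+np.argmax(st[1:,4]); pts=(np.argwhere(l==k)[:,::-1]+[x0,y0]).astype(np.float32)
r=cv2.minAreaRect(pts); print("stone",r)
C=plane("top",r[0],.022); bx=[plane("top",p,.022)[:2] for p in cv2.boxPoints(r)]
print(C,"edges",[round(float(np.linalg.norm(bx[i]-bx[i-1])),4) for i in(0,1)],np.round(bx,4).tolist())
print("red top",plane("top",(410.8,217.1),.022),"red side",plane("side",(355.8,167.1),.018))
```

```text
(array([224.97014925, 193.23880597]), [2, 3, 9, 9, 67], np.float64(56.0)) (array([293.59550562, 280.70786517]), [5, 6, 10, 14, 89], np.float64(23.0)) (array([0.51631661, 0.25052142, 0.11147577]), np.float64(0.003920760778649669))
(array([317.42372881, 196.20338983]), [3, 5, 8, 8, 59], np.float64(62.0)) (array([321.34782609, 199.86956522]), [6, 4, 8, 12, 46], np.float64(25.0)) (array([ 0.49927177, -0.04930469,  0.12015425]), np.float64(0.0031586229785928984))
redbtn [0.44109966 0.27777185 0.037     ] [0.44254616 0.27861525 0.037     ]
[(array([256.2173913 , 218.08695652]), np.int32(23))] [(array([333.13888889, 276.61111111]), np.int32(36))]
[0.43601081 0.1586206  0.037     ]
[0.43806096 0.15733395 0.037     ]
stone ((420.8490905761719, 208.56210327148438), (14.414036750793457, 35.020259857177734), 49.184913635253906)
[ 0.45807081 -0.40274664  0.022     ] edges [0.0488, 0.1212] [[0.4388, -0.3406], [0.5156, -0.4344], [0.4774, -0.465], [0.4009, -0.3713]]
red top [ 0.42955726 -0.36728058  0.022     ] red side [ 0.43628198 -0.3672935   0.018     ]
```

```bash
cat >> h.py <<'E'
yaw=-.039; hx=np.array([np.cos(yaw),np.sin(yaw),0]); by=np.array([-np.sin(yaw),np.cos(yaw),0])
c,s=np.cos(np.radians(35)),np.sin(np.radians(35)); bx=c*hx+s*np.array([0,0,1]); bz=-s*hx+c*np.array([0,0,1])
O=np.array([.548,.2138,.064])
def bay(x,y,z): return O+(x*bx+y*by+z*bz)/1000
Rdoor=np.c_[-bx,by,-bz]; Rplace=np.c_[-by,-bx,-bz]
sy=np.array([-.634,.774,0]); sy/=np.linalg.norm(sy); S=np.array([.458,-.4027,0])
Rstone=np.c_[-sy,np.cross([0,0,-1],-sy),[0,0,-1]]
def rel(*wp):
    st=bot.observe(); p=np.array(st["position"]); q=st["ee_rot"]; M=R.from_quat([q[1],q[2],q[3],q[0]]).as_matrix()
    for (P,T) in wp:
        rv=R.from_matrix(M.T@T).as_rotvec(); d=T.T@(P-p)*100
        print("rot",np.round(rv,3),f"|{np.linalg.norm(rv):.3f}|","shift",np.round(d,2),f"|{np.linalg.norm(d):.1f}|"); p,M=P,T
def stat():
    st=bot.observe(); p=np.array(st["position"])-O; q=st["ee_rot"]; M=R.from_quat([q[1],q[2],q[3],q[0]])
    print("t",st["time"],"bay mm",np.round([p@bx*1000,p@by*1000,p@bz*1000],1),"F bay",np.round([np.array(st["wrist_force"])@v for v in(bx,by,bz)],1),"w",np.round(st["width"],4),"ff",np.round(st["finger_force"],1),"q",np.round(st["qpos"],2))
E
python3 - <<'E'
from h import *
i=np.eye(3); st=bot.observe(); q=st["ee_rot"]; M=R.from_quat([q[1],q[2],q[3],q[0]]).as_matrix()
rel((np.array([.42,-.30,.30]),M),(bay(0,35,150),Rdoor),(bay(0,35,77),Rdoor))
E
```

```text
rot [0. 0. 0.] |0.000| shift [-30.43  18.29  -8.75] |36.6|
rot [ 0.111 -0.605  0.347] |0.706| shift [ 4.7  55.34 10.52] |56.5|
rot [0. 0. 0.] |0.000| shift [ 0.  -0.   7.3] |7.3|
```

{"api": "jog_arm", "payload": {"targets": [0, 0, 0, -5.07, 3.05, -1.46, 8.5, 0, 0, 0, -5.07, 3.05, -1.46, 8.5, 0, 0, 0, -5.07, 3.05, -1.46, 8.5, 0, 0, 0, -5.07, 3.05, -1.46, 8.5, 0, 0, 0, -5.07, 3.05, -1.46, 8.5, 0, 0, 0, -5.07, 3.05, -1.46, 8.5, 0.028, -0.151, 0.087, 0, 0, 0, 8.5, 0.028, -0.151, 0.087, 0, 0, 0, 8.5, 0.028, -0.151, 0.087, 0, 0, 0, 8.5, 0.028, -0.151, 0.087, 0, 0, 0, 8.5]}}

```text
time: 1.35
position: [0.4199, -0.3004, 0.3014]
ee_rot: [0.303, 0.02, 0.953, -0.007]
wrist_force: [-1.5, 0.3, 0.3]
width: 0.0851
finger_force: 0.0
```

```bash
python3 -c "
from h import *
stat(); rel((bay(0,35,150),Rdoor))"
```

```text
t 1.35 bay mm [  47.7 -518.8  256.4] F bay [-1.1  0.2  1.1] w 0.0851 ff 0.0 q [-0.38 -0.63 -0.34 -0.2  -1.28 -1.23]
rot [-0.004  0.006 -0.003] |0.007| shift [ 4.77 55.38 10.64] |56.6|
```

{"api": "jog_arm", "payload": {"targets": [0, 0, 0, 0.48, 5.54, 1.06, 6, 0, 0, 0, 0.48, 5.54, 1.06, 6, 0, 0, 0, 0.48, 5.54, 1.06, 6, 0, 0, 0, 0.48, 5.54, 1.06, 6, 0, 0, 0, 0.48, 5.54, 1.06, 6, 0, 0, 0, 0.48, 5.54, 1.06, 6, 0, 0, 0, 0.48, 5.54, 1.06, 6, 0, 0, 0, 0.48, 5.54, 1.06, 6, 0, 0, 0, 0.48, 5.54, 1.06, 6, 0, 0, 0, 0.45, 5.52, 1.1, 6]}}

```text
time: 2.6
position: [0.4614, 0.2357, 0.1876]
ee_rot: [0.298, 0.017, 0.954, -0.007]
wrist_force: [0.6, -0.9, 1.8]
width: 0.0599
finger_force: 0.0
```

Run:
```python
from h import *
stat(); rel((bay(0,35,77),Rdoor))
a,b=vision.camera("top"),vision.camera("side")
A=cv2.resize(a[150:230,190:340],None,fx=3.4,fy=3.4,interpolation=cv2.INTER_CUBIC)
B=cv2.resize(b[170:340,240:360],None,fx=3.4,fy=3.4,interpolation=cv2.INTER_CUBIC)[:,:285]
B=cv2.resize(b[210:335,250:335],None,fx=3.4,fy=3.4,interpolation=cv2.INTER_CUBIC)
o=np.zeros((430,800,3),np.uint8); o[:A.shape[0],:A.shape[1]]=A; o[:B.shape[0],510:510+B.shape[1]]=B; cv2.imwrite("pics/p2.png",o)
print(proj("side",bot.observe()["position"]),proj("top",bot.observe()["position"]))
```

```text
t 2.6 bay mm [ -0.7  18.5 151.4] F bay [ 1.5 -0.8  1.1] w 0.0599 ff 0.0 q [ 1.24 -0.67 -0.84  0.61 -1.27 -2.99]
rot [-0.001 -0.005  0.004] |0.007| shift [-0.07  1.65  7.44] |7.6|
[317.52322488 257.10962691] [225.17042524 207.74139313]
```

View pics/p2.png

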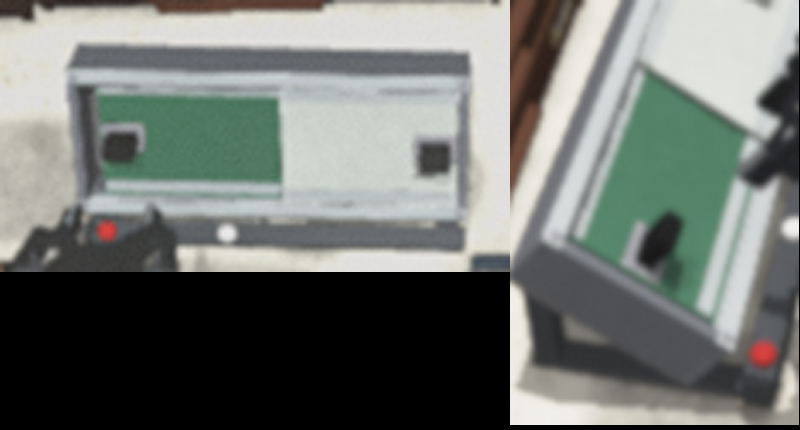

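{"api": "jog_arm", "payload": {"targets": [0, 0, -0.185, 0, 0, 0, 6, 0, 0, -0.185, 0, 0, 0, 6, 0, 0, -0.185, 0, 0, 0, 6, 0, 0, -0.185, 0, 0, 0, 6, 0, 0, -0.185, 0, 0, 0, 6, 0, 0, -0.185, 0, 0, 0, 6, 0, 0, -0.185, 0, 0, 0, 6, 0, 0, -0.185, 0, 0, 0, 6, 0, 0, -0.185, 0, 0, 0, 6, 0, 0, -0.185, 0, 0, 0, 6]}}

```text
time: 3.95
position: [0.4618, 0.233, 0.1881]
ee_rot: [-0.173, 0.753, -0.587, 0.243]
wrist_force: [-0.1, -0.0, 0.2]
width: 0.0599
finger_force: 0.0
```

{"api": "jog_arm", "payload": {"targets": [0, 0, -0.185, 0, 0, 0, 6, 0, 0, -0.185, 0, 0, 0, 6, 0, 0, -0.185, 0, 0, 0, 6, 0, 0, -0.185, 0, 0, 0, 6, 0, 0, -0.185, 0, 0, 0, 6, 0, 0, -0.185, 0, 0, 0, 6, 0, 0, -0.182, 0, 0, 0, 6, 0, 0, 0, 0, -0.8, 0, 6, 0, 0, 0, 0, -0.8, 0, 6, 0, 0, 0, 0, 0, 0, 6]}}

```text
time: 5.2
position: [0.4624, 0.25, 0.1879]
ee_rot: [0.007, 0.954, -0.019, 0.298]
wrist_force: [0.4, -0.3, -0.6]
width: 0.0601
finger_force: 0.0
```

```bash
echo 'Rdoor=np.c_[bx,-by,-bz]' >>h.py
python3 - <<'E'
from h import *
stat(); rel((bay(0,35,77),Rdoor))
E
```

```text
t 5.2 bay mm [ -0.2  32.8 151.3] F bay [-0.  -0.3 -0.7] w 0.0601 ff 0.0 q [ 1.25 -0.63 -0.81  0.61 -1.27  0.13]
rot [0.003 0.006 0.   ] |0.006| shift [ 0.02 -0.22  7.43] |7.4|
```

Descend over the pull and close.

{"api": "jog_arm", "payload": {"targets": [0, 0, 0, 0, -0.2, 1.5, 6, 0, 0, 0, 0, 0, 1.5, 6, 0, 0, 0, 0, 0, 1.5, 6, 0, 0, 0, 0, 0, 1.5, 6, 0, 0, 0, 0, 0, 1.4, 6, 0, 0, 0, 0, 0, 0, 2, 0, 0, 0, 0, 0, 0, 2, 0, 0, 0, 0, 0, 0, 2, 0, 0, 0, 0, 0, 0, 2, 0, 0, 0, 0, 0, 0, 2]}}

```text
time: 6.45
position: [0.5046, 0.2498, 0.1276]
ee_rot: [0.007, 0.954, -0.018, 0.298]
wrist_force: [-0.3, 0.1, 0.4]
width: 0.0196
finger_force: 0.0
```

```bash
python3 -c "
from h import *
stat()"
```

```text
t 6.45 bay mm [-0.2 34.3 77.8] F bay [0.  0.1 0.5] w 0.0196 ff 0.0 q [ 1.13 -0.52 -0.86  0.64 -1.06  0.13]
```

Run:
```python
from h import *
a,b=vision.camera("top"),vision.camera("side")
A=cv2.resize(a[150:230,190:280],None,fx=4.5,fy=4.5,interpolation=cv2.INTER_CUBIC)
B=cv2.resize(b[210:335,250:335],None,fx=4.5,fy=4.5,interpolation=cv2.INTER_CUBIC)
for n,img,o in(("top",A,(190,150)),("side",B,(250,210))):
    for P,c in((bay(0,35,76),(0,0,255)),(bot.observe()["position"],(255,0,255))):
        p=(proj(n,P)-o+.5)*4.5; cv2.circle(img,(int(p[0]),int(p[1])),3,c,-1)
o=np.zeros((565,800,3),np.uint8); o[:360,:405]=A; o[:B.shape[0],410:410+B.shape[1]]=B; cv2.imwrite("pics/p3.png",o)
```

```text
(no output)
```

View pics/p3.png

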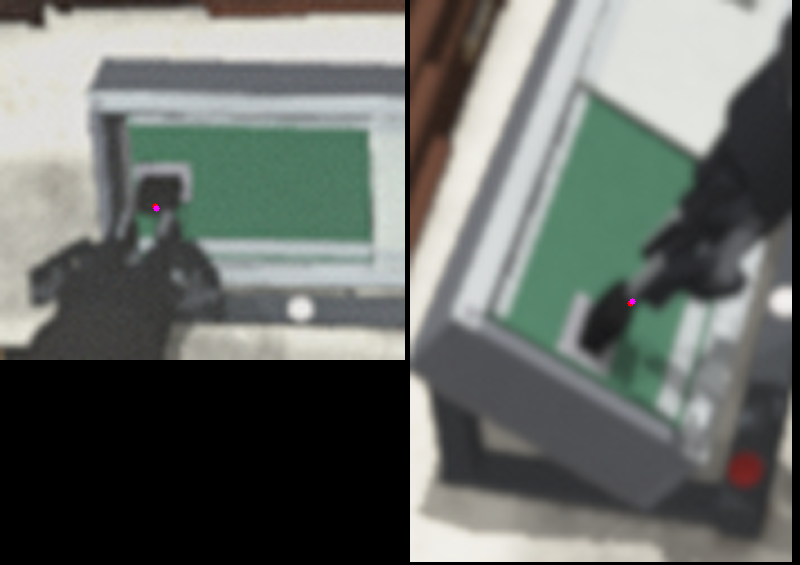

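Run:
```python
from h import *
import itertools
for n in("side","top"):
    q=np.array([proj(n,bay(x,35+y,z)) for x,y,z in itertools.product((-8,8),(-15,15),(40,76))]); print(n,q.min(0),q.max(0))
    q=np.array([proj(n,bay(x,35+y,76)) for x,y in itertools.product((-8,8),(-15,15))]); print(" end",q.round(1).tolist())
    print(" base",proj(n,bay(0,35,40)))
def g(n,i,f):
    h=cv2.cvtColor(i,cv2.COLOR_BGR2HSV); return h
a,b=cv2.imread("pics/top0.png"),cv2.imread("pics/side0.png")
print(cv2.cvtColor(b,cv2.COLOR_BGR2GRAY)[268:294,284:306]); print(cv2.cvtColor(a,cv2.COLOR_BGR2GRAY)[184:203,216:236])
```

```text
side [286.30951042 270.60508715] [302.73476904 290.67515893]
 end [[302.7, 274.0], [299.8, 283.4], [297.2, 270.6], [294.1, 280.0]]
 base [290.70051629 284.26169559]
top [219.17380078 187.81951795] [230.71552624 197.64672385]
 end [[228.9, 197.6], [219.6, 197.5], [228.5, 193.3], [219.2, 193.1]]
 base [225.96710454 190.05660954]
[[115 115 116 115 115 113 113 114 114 114 114 114 114 115 115 115 115 114
  115 114 115 114]
 [115 115 116 116 114 114 114 114 114 114 114 114 114 113 114 114 115 115
  115 115 115 115]
 [116 116 115 116 115 115 115 114 114 114 113 112 110 111 112 113 114 115
  116 115 114 114]
 [116 115 115 115 115 115 115 115 115 113 111 105 100  98 105 110 112 115
  115 115 114 114]
 [116 115 115 115 115 116 115 115 113 109 101  89  77  77  88 100 107 113
  114 115 115 114]
 [116 115 116 117 118 116 115 113 109  98  83  66  53  54  65  81  96 107
  113 115 115 115]
 [116 116 121 128 126 120 115 109  98  80  60  46  40  41  46  59  79 100
  112 114 115 116]
 [116 118 131 148 148 133 116  99  82  60  43  38  37  37  38  47  69  95
  111 115 116 116]
 [116 123 141 162 164 143 1
[... 2563 characters left out ...]
 123 112
  112 109]
 [ 74  80 107 101  79  61  59  64  62  65  63  61  61  75  93 105 109 113
  112 114]
 [ 73  80 104 112  89  70  64  63  65  66  64  66  70  82  96 103 112 114
  114 113]
 [ 72  81 101 121 113  87  82  75  76  72  76  73  78  93 104 105 112 113
  113 114]
 [ 77  78  95 115 122 114 101 100  94  94  94  92  97 102 105 108 111 112
  113 114]
 [ 76  75  87 104 119 122 115 108 104 107 106 108 107 106 107 106 111 114
  115 114]
 [ 77  79  86  94 110 115 116 113 110 112 109 109 110 112 109 110 111 113
  113 111]
 [ 78  78  88 101 110 118 116 118 115 116 116 115 111 115 114 113 113 114
  114 112]
 [ 79  81  95 106 115 129 142 138 138 135 137 133 133 131 133 131 134 132
  127 121]]
```

{"api": "jog_arm", "payload": {"targets": [0, 0, 0, 0, 0, 0, 6, 0, 0, 0, 0, 0, 0, 6, 0, 0, 0, 0, 0, 0, 6, 0, 0, 0, 0, 0, 0.6, 6, 0, 0, 0, 0, 0, 0.6, 6, 0, 0, 0, 0, 0, 0, 2, 0, 0, 0, 0, 0, 0, 2, 0, 0, 0, 0, 0, 0, 2, 0, 0, 0, 0, 0, 0, 2, 0, 0, 0, 0, 0, 0, 2]}}

```text
time: 7.8
position: [0.5114, 0.2494, 0.1175]
ee_rot: [0.007, 0.954, -0.018, 0.298]
wrist_force: [-0.5, 0.9, -0.0]
width: 0.02
finger_force: 0.0
```

Run:
```python
from h import *
stat()
a,b=vision.camera("top"),vision.camera("side")
A=cv2.resize(a[165:225,200:260],None,fx=6,fy=6,interpolation=cv2.INTER_CUBIC)
B=cv2.resize(b[240:305,270:335],None,fx=6,fy=6,interpolation=cv2.INTER_CUBIC)
o=np.zeros((390,760,3),np.uint8); o[:360,:360]=A; o[:390,365:755]=B; o=cv2.convertScaleAbs(o,alpha=1.8,beta=0); cv2.imwrite("pics/p4.png",o)
p=bot.observe()["position"]; print((proj("top",p)-(200,165))*6,(proj("side",p)-(270,240))*6+(365,0))
```

```text
t 7.8 bay mm [-0.4 34.2 65.6] F bay [-0.5  0.9  0.3] w 0.02 ff 0.0 q [ 1.11 -0.5  -0.87  0.65 -1.03  0.13]
[149.30984519 173.65029219] [523.45848828 233.62263915]
```

View pics/p4.png

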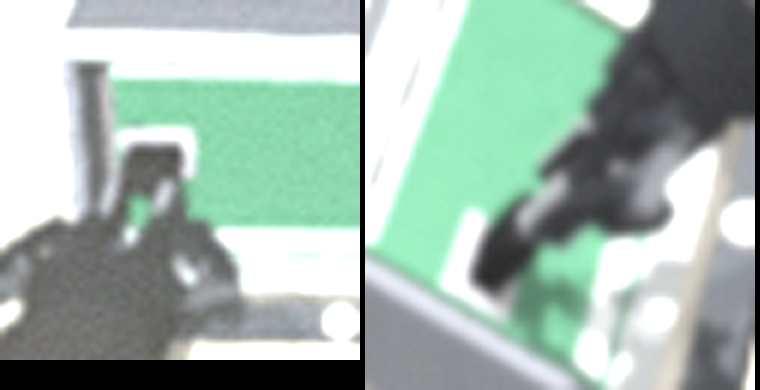

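The picture shows the fingers converging just in front of the pull, with the pull still dark and visible behind their tips at about (120–185, 145–178) in the top crop. I'll check the height of the face using the rim corners and the white door's edge.

Run:
```python
from h import *
def f(nm,sc,tc):
    P,g=tri(np.array(sc)/3.1+(240,145)-.34,np.array(tc)/3.2+(200,145)-.34); d=P-O
    print(nm,P.round(4),"skew",round(g,4),"bay",np.round([d@bx*1e3,d@by*1e3,d@bz*1e3],1))
f("rim low left",(232,518),(45,213))
f("rim up left",(72,415),(36,80))
f("rim up right",(190,120),(410,85))
f("white door low-left",(264,330),(234,200))
f("white door up-left",(152,262),(232,107))
f("pull end-ish",(180,400),(80,160))
print([proj("top",bay(x,0,40)).round(1).tolist() for x in(-62,62)])
```

```text
rim low left [0.4609 0.2968 0.0642] skew 0.0014 bay [-73.9  79.5  52. ]
rim up left [0.5831 0.287  0.1495] skew 0.0066 bay [75.5 74.5 51.6]
rim up right [ 0.5697 -0.0845  0.146 ] skew 0.0092 bay [  74.3 -297.2   48.1]
white door low-left [0.4689 0.0994 0.0682] skew 0.001 bay [ -58.7 -117.4   46.2]
white door up-left [0.5604 0.0952 0.1309] skew 0.0047 bay [  52.3 -118.1   45. ]
pull end-ish [0.5076 0.2472 0.1336] skew 0.0005 bay [ 5.7 31.8 80.9]
[[237.9, 206.6], [235.4, 173.3]]
```

{"api": "jog_arm", "payload": {"targets": [0, 0, 0, 0, 0, 0, 0.5, 0, 0, 0, 0, 0, 0, 0.5, 0, 0, 0, 0, 0, 0, 0.5, 0, 0, 0, 0, 0, 0, 0.5, 0, 0, 0, 0, 0.5, 0, 0.5, 0, 0, 0, 0, 0.5, 0, 0.5, 0, 0, 0, 0, 0.5, 0, 0.5, 0, 0, 0, 0, 0.5, 0, 0.5, 0, 0, 0, 0, 0, 0, 0.5, 0, 0, 0, 0, 0, 0, 0.5]}}

```text
time: 9.15
position: [0.5107, 0.2294, 0.1176]
ee_rot: [0.007, 0.954, -0.018, 0.298]
wrist_force: [-0.5, -0.4, -0.3]
width: 0.0049
finger_force: 0.0
```

Run:
```python
from h import *
stat()
a,b=vision.camera("top"),vision.camera("side")
A=cv2.resize(a[165:225,200:260],None,fx=6,fy=6,interpolation=cv2.INTER_CUBIC)
B=cv2.resize(b[240:305,270:335],None,fx=6,fy=6,interpolation=cv2.INTER_CUBIC)
o=np.zeros((390,760,3),np.uint8); o[:360,:360]=A; o[:390,365:755]=B; o=cv2.convertScaleAbs(o,alpha=1.8,beta=0); cv2.imwrite("pics/p5.png",o)
p=bot.observe()["position"]; print((proj("top",p)-(200,165))*6,(proj("side",p)-(270,240))*6+(365,0))
```

```text
t 9.15 bay mm [-0.3 14.1 65.6] F bay [-0.6 -0.4 -0. ] w 0.0049 ff 0.0 q [ 1.09 -0.54 -0.89  0.64 -1.03  0.16]
[186.3174543  174.26847273] [535.36790054 196.50487357]
```

View pics/p5.png

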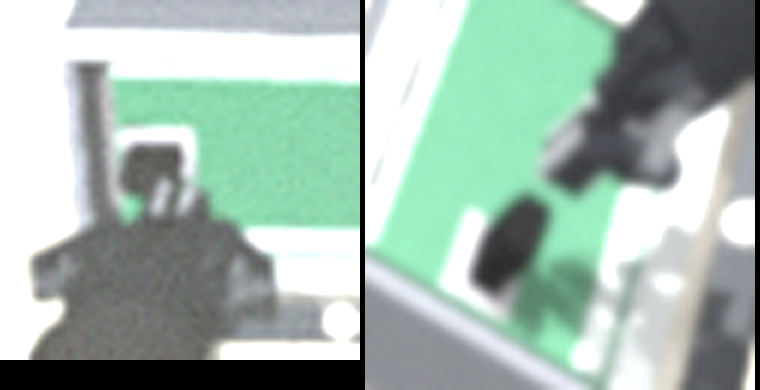

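Run:
```python
from h import *
for sc,tc in(((555,183),(170,182)),((550,180),(175,180))):
    P,g=tri(np.array([sc[0]-365,sc[1]])/6+(270,240)-.4,np.array(tc)/6+(200,165)-.4); d=P-O
    print(P,g,np.round([d@bx*1e3,d@by*1e3,d@bz*1e3],1))
```

```text
[0.50378851 0.23610181 0.13502173] 0.004567465132931726 [ 3.8 20.6 84. ]
[0.50562188 0.23373287 0.13384997] 0.0031906860265013544 [ 4.7 18.3 82. ]
```

{"api": "jog_arm", "payload": {"targets": [0, 0, 0, 0, 0, -1.5, 0.5, 0, 0, 0, 0, 0, -1.5, 0.5, 0, 0, 0, 0, -1, 0, 6, 0, 0, 0, 0, -1, 0, 6, 0, 0, 0, 0, 0, 0, 6, 0, 0, 0, 0, 0, 1, 6, 0, 0, 0, 0, 0, 1, 6, 0, 0, 0, 0, 0, 1, 6, 0, 0, 0, 0, 0, 0.5, 6, 0, 0, 0, 0, 0, 0.5, 6]}}

```text
time: 10.5
position: [0.5174, 0.2489, 0.1089]
ee_rot: [0.007, 0.954, -0.018, 0.298]
wrist_force: [-0.8, -0.2, -0.3]
width: 0.0597
finger_force: 0.0
```

{"api": "jog_arm", "payload": {"targets": [0, 0, 0, 0, 0, 0, 2, 0, 0, 0, 0, 0, 0, 2, 0, 0, 0, 0, 0, 0, 2, 0, 0, 0, 0, 0, 0, 2, 0, 0, 0, 0, 0, 0, 2, 0, 0, 0, 0, 0, 0, 2, 0, 0, 0, 0, 0, 0, 2, 0, 0, 0, 0, 0, 0, 2, 0, 0, 0, 0, 0, 0, 2, 0, 0, 0, 0, 0, 0, 2]}}

```text
time: 11.75
position: [0.5171, 0.2492, 0.1093]
ee_rot: [0.007, 0.954, -0.018, 0.298]
wrist_force: [-0.6, 0.5, 0.6]
width: 0.0202
finger_force: 0.6
```

```bash
python3 -c "
from h import *
stat()"
```

```text
t 11.75 bay mm [-0.4 34.2 55.6] F bay [-0.2  0.4  0.8] w 0.0202 ff 0.6 q [ 1.09 -0.48 -0.87  0.66 -1.    0.13]
```

{"api": "jog_arm", "payload": {"targets": [0, 0, 0, 0, 0, -0.5, 6, 0, 0, 0, 0, 0, 0, 6, 0, 0, 0, 0, 0, 0, 6, 0, 0, 0, 0, 0, 0.5, 6, 0, 0, 0, 0, 0, 0.5, 6, 0, 0, 0, 0, 0, 0.5, 6, 0, 0, 0, 0, 0, 0.5, 6, 0, 0, 0, 0, 0, 0, 2, 0, 0, 0, 0, 0, 0, 2, 0, 0, 0, 0, 0, 0, 2]}}

```text
time: 13.0
position: [0.5256, 0.249, 0.0971]
ee_rot: [0.007, 0.954, -0.018, 0.298]
wrist_force: [-2.8, 0.7, 1.0]
width: 0.0284
finger_force: 59.0
```

Run:
```python
from h import *
stat()
a,b=vision.camera("top"),vision.camera("side")
A=cv2.resize(a[165:225,200:260],None,fx=6,fy=6,interpolation=cv2.INTER_CUBIC)
B=cv2.resize(b[240:305,270:335],None,fx=6,fy=6,interpolation=cv2.INTER_CUBIC)
o=np.zeros((390,760,3),np.uint8); o[:360,:360]=A; o[:390,365:755]=B; o=cv2.convertScaleAbs(o,alpha=1.8,beta=0); cv2.imwrite("pics/p6.png",o)
```

```text
t 13.0 bay mm [-0.5 34.3 40.8] F bay [-1.8  0.6  2.5] w 0.0284 ff 59.0 q [ 1.07 -0.45 -0.87  0.67 -0.96  0.12]
```

{"api": "jog_arm", "payload": {"targets": [0, 0, 0, 0, 0.6, 0, 2, 0, 0, 0, 0, 1.3, 0, 2, 0, 0, 0, 0, 1.5, 0, 2, 0, 0, 0, 0, 1.5, 0, 2, 0, 0, 0, 0, 1.5, 0, 2, 0, 0, 0, 0, 1.5, 0, 2, 0, 0, 0, 0, 1.5, 0, 2, 0, 0, 0, 0, 1.5, 0, 2, 0, 0, 0, 0, 1.2, 0, 2, 0, 0, 0, 0, 0, 0, 2]}}

```text
time: 14.35
position: [0.5206, 0.1264, 0.0971]
ee_rot: [0.008, 0.954, -0.019, 0.298]
wrist_force: [-8.5, -1.2, 2.7]
width: 0.0284
finger_force: 60.2
```

```bash
cat > edge.py <<'E'
from h import *
a=vision.camera("top"); stat()
h=cv2.cvtColor(a,cv2.COLOR_BGR2HSV); m=cv2.inRange(h,(55,80,40),(90,255,200))[178:187,210:330]
c=np.where(m.sum(0)>4*255)[0]+210; print("green cols",c[[0,-1]] if len(c) else None)
if len(c):
    for v in(c[0],c[-1]+1):
        o,d=ray("top",(v-.5,182)); P=o+d*(((bay(0,0,40)-o)@bz)/(d@bz)); print("bay y",round(float((P-O)@by*1e3),1))
E
python3 edge.py
```

```text
t 14.4 bay mm [ -0.6 -88.2  40.9] F bay [-4.5 -1.1  6.3] w 0.0284 ff 60.2 q [ 0.91 -0.7  -1.01  0.6  -0.97  0.35]
green cols [258 270]
bay y -69.8
bay y -112.0
```

{"api": "jog_arm", "payload": {"targets": [0, 0, 0, 0, 0.5, 0, 2, 0, 0, 0, 0, 0.5, 0, 2, 0, 0, 0, 0, 0.5, 0, 2, 0, 0, 0, 0, 0.4, 0, 2, 0, 0, 0, 0, 0.2, 0, 2, 0, 0, 0, 0, 0.2, 0, 2, 0, 0, 0, 0, 0, 0, 2, 0, 0, 0, 0, 0, 0, 2, 0, 0, 0, 0, 0, 0, 2, 0, 0, 0, 0, 0, 0, 2]}}

```text
time: 15.65
position: [0.5209, 0.1197, 0.0974]
ee_rot: [-0.007, 0.954, -0.011, 0.3]
wrist_force: [-7.4, 59.0, -14.0]
width: 0.0282
finger_force: 60.6
```

```bash
python3 edge.py
```

```text
t 15.7 bay mm [ -0.1 -95.1  40.8] F bay [-15.9  58.3  -5.5] w 0.0279 ff 60.6 q [ 0.88 -0.74 -1.02  0.57 -0.95  0.41]
green cols [260 270]
bay y -76.3
bay y -112.0
```

{"api": "jog_arm", "payload": {"targets": [0, 0, 0, 0, -0.5, 0, 2, 0, 0, 0, 0, -0.4, 0, 6, 0, 0, 0, 0, 0, 0, 6, 0, 0, 0, 0, 0, 0, 6, 0, 0, 0, 0, 0, -1.5, 6, 0, 0, 0, 0, 0, -3, 6, 0, 0, 0, 0, 0, -5, 6, 0, 0, 0, 0, 0, -6, 6, 0, 0, 0, 0, 0, -4, 6, 0, 0, 0, 0, 0, 0, 6]}}

```text
time: 16.95
position: [0.4092, 0.1194, 0.2609]
ee_rot: [0.004, 0.954, -0.018, 0.299]
wrist_force: [0.2, 0.9, -0.2]
width: 0.0601
finger_force: 0.0
```

```bash
python3 edge.py
python3 - <<'E'
from h import *
rel((S+[0,0,.10],Rstone)); print(bot.observe()["position"])
a,b=vision.camera("top"),vision.camera("side")
A=cv2.resize(a[155:225,200:340],None,fx=4,fy=4,interpolation=cv2.INTER_CUBIC)
cv2.imwrite("pics/p7.png",A)
x0,y0,x1,y1=400,190,442,225
bg=a[y0:y1,x0:x1].astype(int); print(np.c_[bg.reshape(-1,3)].mean(0))
m=((bg[...,2]-bg[...,0]>4)&(bg.max(2)>85)).astype(np.uint8)
n,l,st,c=cv2.connectedComponentsWithStats(m); k=1+np.argmax(st[1:,4]); pts=(np.argwhere(l==k)[:,::-1]+[x0,y0]).astype(np.float32)
r=cv2.minAreaRect(pts); print("stone",r, plane("top",r[0],.022))
print((bg[...,2]-bg[...,0])[::2,::2])
E
```

```text
t 17.0 bay mm [   1.1 -100.   236.7] F bay [-0.8 -0.1 -1. ] w 0.06 ff 0.0 q [ 1.32 -1.06 -0.87  0.59 -1.6   0.28]
green cols [260 270]
bay y -76.3
bay y -112.0
rot [-0.257 -0.569  0.82 ] |1.030| shift [43.45 29.3  15.85] |54.8|
[0.40932266 0.11909612 0.25850599]
[ 97.75238095 104.65714286 108.06122449]
stone ((420.7579650878906, 208.6407928466797), (14.414036750793457, 35.26106643676758), 49.184913635253906) [ 0.4578075  -0.40242435  0.022     ]
[[ -1  -3  -2  -1  -1  -2  -3  -4  -1  -1  -5  -2  -4  -1  -6  -4   0  -4
   -2  -2   1]
 [  0  -1  -1  -2  -2  -2  -2  -1  -3  -3  -4  -3  -3  -3  -2  -2  -5  -2
   -1  -2   2]
 [  1  -3  -1  -4  -2  -3  -5  -3  -1  -2  -3  -2  -3  -4  -4   5  -1  -2
   -4  -1  -2]
 [ -2  -1  -1  -3  -1  -3  -3  -4  -2  -3  -2  -4  -5   2  16  20  15  -1
   -2  -3  -1]
 [ -2   0  -1  -1  -1  -4  -2  -4  -4  -6  -3  -2   1  16  20  20  20  12
   -3  -2   0]
 [ -2  -3  -1   0  -2  -4  -4  -3  -4  -5  -4   4  19  21  21  20  21  19
    9   0   0]
 [  1  -3   0  -1  -2  -3  -1  -1  -3  -2  10  20  19  18  17  21  20  19
   21   6   1]
 [ -2  -1  -2  -1  -2  -2  
[... 252 characters left out ...]
2  -5   0  11  19  20  20  18  19  18  21  22  15   4  -3  -1
   -3  -2  -1]
 [ -1   0  -4  12 109  84  22  19  19  20  19  19  19  14  -1  -5  -3  -4
   -3  -3   0]
 [  0  -3   4 116 160 155  75  18  21  20  21  20  10  -2  -2  -2  -3  -1
   -2   0  -1]
 [ -2  -2   6  68 154 157 147  44  15  20  19   5  -3  -3  -3  -2  -3  -3
   -3   0   0]
 [ -2  -2  -1  12  97 158 158 126  39  14   3  -2  -2  -2  -4  -1  -1  -6
   -3  -4  -2]
 [ -1   0  -2   0  22 102 158 161  97   3  -3  -1  -2   0  -2  -3  -4  -5
   -1  -1   1]
 [  2  -2  -1  -4   1  25 127 128  28  -4  -4   0  -4   0   0  -3  -4  -1
   -2  -2   0]
 [  0  -1  -3  -2  -1   2  27  15  -5  -1  -2  -1  -2  -1  -3  -3  -2  -2
   -2  -2   1]]
```

View pics/p7.png

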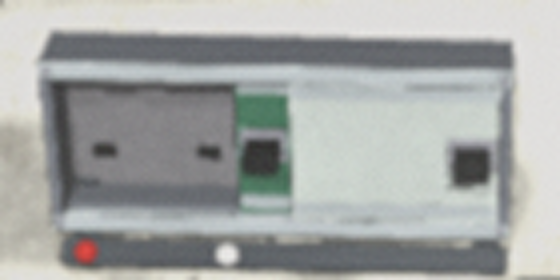

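{"api": "jog_arm", "payload": {"targets": [-0.043, -0.095, 0.137, 0, 0, 0, 7, -0.043, -0.095, 0.137, 0, 0, 0, 7, -0.043, -0.095, 0.137, 0, 0, 0, 7, -0.043, -0.095, 0.137, 0, 0, 0, 7, -0.043, -0.095, 0.137, 0, 0, 0, 7, -0.042, -0.094, 0.135, 0, 0, 0, 7, 0, 0, 0, 4.8, 3.25, 1, 7, 0, 0, 0, 4.8, 3.25, 1, 7, 0, 0, 0, 4.8, 3.25, 1, 7, 0, 0, 0, 4.8, 3.25, 1, 7]}}

```text
time: 18.35
position: [0.4294, -0.1156, 0.2163]
ee_rot: [0.002, 0.903, -0.43, -0.001]
wrist_force: [1.1, -0.3, 0.1]
width: 0.0698
finger_force: 0.0
```

```bash
echo 'S=np.array([.4585,-.4045,0])' >>h.py
python3 - <<'E'
from h import *
stat(); rel((S+[0,0,.10],Rstone))
for px in((226-.4,192.5-.4),(252-.4,193.3-.4)):
    o,d=ray("top",px); P=o+d*(((bay(0,0,5)-o)@bz)/(d@bz)); P-=O; print("stop",P@bx*1e3,P@by*1e3)
E
```

```text
t 18.35 bay mm [   0.8 -333.7  185.4] F bay [ 1.  -0.3 -0.6] w 0.0698 ff 0.0 q [ 0.2  -0.38 -0.28  0.   -1.68  0.49]
rot [ 0.004 -0.001 -0.004] |0.006| shift [24.19 16.06 11.63] |31.3|
stop -26.959661115427775 44.30151932894014
stop -28.183757758342846 -43.25361667338854
```

{"api": "jog_arm", "payload": {"targets": [0, 0, 0, 4.03, 2.68, 1.94, 7, 0, 0, 0, 4.03, 2.68, 1.94, 7, 0, 0, 0, 4.03, 2.68, 1.94, 7, 0, 0, 0, 4.03, 2.68, 1.94, 7, 0, 0, 0, 4.03, 2.68, 1.94, 7, 0, 0, 0, 4.03, 2.66, 1.94, 7, 0, 0, 0, 0, 0, 1, 7, 0, 0, 0, 0, 0, 1, 7, 0, 0, 0, 0, 0, 1, 7, 0, 0, 0, 0, 0, 0, 7]}}

```text
time: 19.6
position: [0.4582, -0.4009, 0.0723]
ee_rot: [0.001, 0.904, -0.428, -0.0]
wrist_force: [0.4, -0.0, 0.5]
width: 0.0699
finger_force: 0.0
```

Run:
```python
from h import *
stat(); print(bot.observe()["position"]); rel((S+[0,0,-.013],Rstone))
a,b=vision.camera("top"),vision.camera("side")
A=cv2.resize(a[180:240,390:455],None,fx=6,fy=6,interpolation=cv2.INTER_CUBIC)
B=cv2.resize(b[130:195,325:390],None,fx=6,fy=6,interpolation=cv2.INTER_CUBIC)
o=np.zeros((390,790,3),np.uint8); o[:360,:390]=A; o[:390,395:785]=B; o=cv2.convertScaleAbs(o,alpha=1.6)
p=np.array(bot.observe()["position"])
for z,c in((0,(255,0,255)),(.035,(0,255,255))):
    for n,f in(("top",lambda q:(q-(390,180)+.5)*6),("side",lambda q:(q-(325,130)+.5)*6+(395,0))):
        q=f(proj(n,p+[0,0,z])); cv2.circle(o,(int(q[0]),int(q[1])),3,c,-1)
cv2.imwrite("pics/p8.png",o)
```

```text
t 19.6 bay mm [ -49.1 -617.7   44.5] F bay [0.5 0.  0.2] w 0.0699 ff 0.0 q [-0.39  0.09 -0.12  0.   -1.36  1.07]
[ 0.45824346 -0.40088732  0.0722521 ]
rot [ 0.003 -0.001 -0.001] |0.003| shift [0.3  0.21 8.53] |8.5|
```

View pics/p8.png

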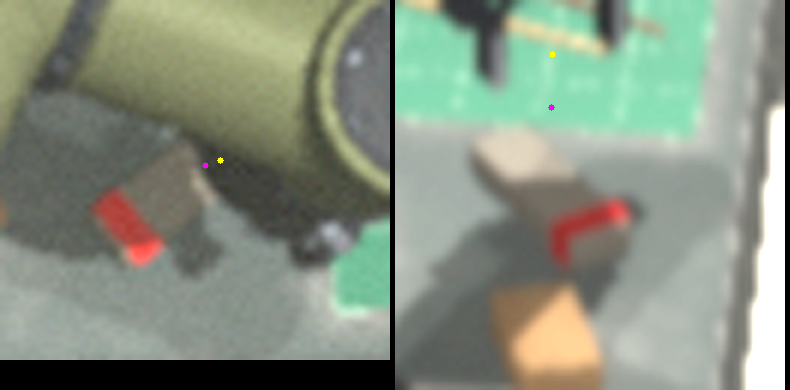

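{"api": "jog_arm", "payload": {"targets": [0, 0, 0, 0.3, 0.2, 2, 6, 0, 0, 0, 0, 0, 2, 6, 0, 0, 0, 0, 0, 2, 6, 0, 0, 0, 0, 0, 1.5, 6, 0, 0, 0, 0, 0, 0.7, 6, 0, 0, 0, 0, 0, 0.4, 6, 0, 0, 0, 0, 0, 0.2, 6, 0, 0, 0, 0, 0, 0, 6, 0, 0, 0, 0, 0, 0, 6, 0, 0, 0, 0, 0, 0, 6]}}

```text
time: 20.95
position: [0.4589, -0.4057, -0.0149]
ee_rot: [0.002, 0.903, -0.429, 0.001]
wrist_force: [-0.2, -0.6, -0.3]
width: 0.0601
finger_force: 0.0
```

```bash
python3 -c "
from h import *
stat(); print(bot.observe()['position'],bot.observe()['wrist_force'])"
```

```text
t 20.95 bay mm [ -98.4 -622.5  -27.4] F bay [-0.3 -0.6 -0.1] w 0.0601 ff 0.0 q [-0.4   0.16 -0.21  0.   -1.2   1.08]
[ 0.45890107 -0.40569808 -0.01485423] [-0.22263079 -0.58388975 -0.25433526]
```

Reported z is −15 mm with no contact, which confirms the tool reads about 35 mm too far ahead. Close here.

{"api": "jog_arm", "payload": {"targets": [0, 0, 0, 0, 0, 0.2, 5, 0, 0, 0, 0, 0, 0, 4.4, 0, 0, 0, 0, 0, 0, 3, 0, 0, 0, 0, 0, 0, 3, 0, 0, 0, 0, 0, 0, 3, 0, 0, 0, 0, 0, 0, 3, 0, 0, 0, 0, 0, 0, 3, 0, 0, 0, 0, 0, 0, 3, 0, 0, 0, 0, 0, 0, 3, 0, 0, 0, 0, 0, 0, 3]}}

```text
time: 22.2
position: [0.4589, -0.4057, -0.017]
ee_rot: [0.002, 0.903, -0.429, 0.001]
wrist_force: [0.9, 1.2, 3.2]
width: 0.039
finger_force: 62.4
```

Run:
```python
from h import *
stat(); st=bot.observe(); print(st['position'],st['ee_rot'],st['wrist_force'])
b=vision.camera("top"); print(blobs(b,(0,120,90),(8,255,255),(395,200,430,235),10), blobs(vision.camera("side"),(0,120,90),(8,255,255),(340,155,370,180),10))
```

```text
t 22.2 bay mm [ -99.6 -622.5  -29.1] F bay [2.6 1.3 2.1] w 0.039 ff 62.4 q [-0.4   0.17 -0.21  0.   -1.2   1.08]
[ 0.45889566 -0.40569735 -0.01696063] [ 1.63760826e-03  9.03417574e-01 -4.28758356e-01  5.27001665e-04] [0.92353673 1.23067666 3.20090178]
[(np.int32(60), array([410.7, 217.2]), [406, 212, 10, 12])] [(np.int32(38), array([356.4, 166.5]), [352, 164, 11, 8])]
```

{"api": "jog_arm", "payload": {"targets": [0, 0, 0, 0, 0, -1, 3, 0, 0, 0, 0, 0, -2, 3, 0, 0, 0, 0, 0, -3, 3, 0, 0, 0, 0, 0, -4, 3, 0, 0, 0, 0, 0, -4, 3, 0, 0, 0, 0, 0, -4, 3, 0, 0, 0, 0, 0, -4, 3, 0, 0, 0, 0, 0, -3, 3, 0, 0, 0, 0, 0, -1.5, 3, 0, 0, 0, 0, 0, 0, 3]}}

```text
time: 23.55
position: [0.4591, -0.4048, 0.2487]
ee_rot: [0.002, 0.903, -0.429, 0.001]
wrist_force: [0.3, -0.9, -4.5]
width: 0.0384
finger_force: 61.8
```

Run:
```python
from h import *
stat(); print(bot.observe()["position"]); rel((np.array([.40,.10,.24]),Rstone),(bay(1,-1,100),Rplace),(bay(1,-1,-14),Rplace))
```

```text
t 23.55 bay mm [  53.  -621.6  188.4] F bay [-2.3 -0.9 -3.8] w 0.0384 ff 61.8 q [-0.39  0.08  0.19  0.   -1.68  1.08]
[ 0.45910912 -0.40483821  0.2487338 ]
rot [ 0.002 -0.003 -0.002] |0.004| shift [-42.8  -27.42   0.87] |50.8|
rot [0.584 0.221 0.702] |0.939| shift [-11.85  -1.76  12.65] |17.4|
rot [0. 0. 0.] |0.000| shift [-0.  -0.  11.4] |11.4|
```

{"api": "jog_arm", "payload": {"targets": [0, 0, 0, -2.53, -1.62, 0.05, 3, 0, 0, 0, -4.21, -2.7, 0.09, 3, 0, 0, 0, -4.72, -3.02, 0.1, 3, 0, 0, 0, -4.72, -3.02, 0.1, 3, 0, 0, 0, -4.72, -3.02, 0.1, 3, 0, 0, 0, -4.72, -3.02, 0.1, 3, 0, 0, 0, -4.72, -3.02, 0.1, 3, 0, 0, 0, -4.72, -3.02, 0.1, 3, 0, 0, 0, -4.21, -2.7, 0.09, 3, 0, 0, 0, -3.54, -2.27, 0.07, 3]}}

```text
time: 24.8
position: [0.3995, 0.1018, 0.2355]
ee_rot: [0.002, 0.904, -0.428, -0.0]
wrist_force: [1.0, -0.5, -3.7]
width: 0.0386
finger_force: 61.7
```

{"api": "jog_arm", "payload": {"targets": [0.083, 0.032, 0.1, 0, 0, 0, 3, 0.083, 0.032, 0.1, 0, 0, 0, 3, 0.083, 0.032, 0.1, 0, 0, 0, 3, 0.083, 0.032, 0.1, 0, 0, 0, 3, 0.083, 0.032, 0.1, 0, 0, 0, 3, 0.083, 0.031, 0.1, 0, 0, 0, 3, 0.083, 0.031, 0.1, 0, 0, 0, 3, 0, 0, 0, -4, -0.5, 0, 3, 0, 0, 0, -4, -0.5, 0, 3, 0, 0, 0, 0, 0, 0, 3]}}

```text
time: 26.05
position: [0.4115, 0.181, 0.2396]
ee_rot: [0.203, -0.664, 0.686, -0.218]
wrist_force: [0.0, -0.0, -3.5]
width: 0.0384
finger_force: 61.9
```

Run:
```python
from h import *
stat(); print(bot.observe()["position"]); rel((bay(1,-1,60),Rplace),(bay(1,-1,-14),Rplace))
```

```text
t 26.05 bay mm [-10.  -38.1 221.3] F bay [-2.  -0.  -2.9] w 0.0384 ff 61.9 q [ 1.37 -0.91 -0.86  0.6  -1.53 -1.4 ]
[0.41146733 0.18101269 0.23956636]
rot [ 0.005 -0.007  0.008] |0.012| shift [-3.71 -1.1  16.13] |16.6|
rot [0. 0. 0.] |0.000| shift [-0.   0.   7.4] |7.4|
```

{"api": "jog_arm", "payload": {"targets": [0.005, -0.007, 0.008, 0, 0, 0, 3, 0, 0, 0, -1.86, -0.55, 2, 3, 0, 0, 0, -1.85, -0.55, 2.13, 3, 0, 0, 0, 0, 0, 3, 3, 0, 0, 0, 0, 0, 3, 3, 0, 0, 0, 0, 0, 3, 3, 0, 0, 0, 0, 0, 2, 3, 0, 0, 0, 0, 0, 1, 3, 0, 0, 0, 0, 0, 0, 3, 0, 0, 0, 0, 0, 0, 3]}}

```text
time: 27.3
position: [0.5153, 0.2136, 0.1183]
ee_rot: [0.212, -0.659, 0.688, -0.216]
wrist_force: [0.1, -0.2, -2.6]
width: 0.0388
finger_force: 61.8
```

Run:
```python
from h import *
stat(); rel((bay(1,-1,-12),Rplace))
a,b=vision.camera("top"),vision.camera("side")
d=dict(c=(0,120,90),e=(8,255,255))
rt=blobs(a,d["c"],d["e"],(200,170,250,230),5); rs=blobs(b,d["c"],d["e"],(270,230,345,325),5); print(rt,rs)
# expected red tape region centre (stone at current pose): end at y=+60, bottom z=77
print(proj("top",bay(1,55,88)),proj("side",bay(1,55,88)))
```

```text
t 27.3 bay mm [ 4.4 -1.4 63.3] F bay [-1.4 -0.2 -2.2] w 0.0388 ff 61.8 q [ 1.06 -0.57 -0.92  0.64 -1.02 -1.39]
rot [-0.004  0.004 -0.005] |0.008| shift [-0.04  0.34  7.53] |7.5|
[(np.int32(84), array([219.5, 196.3]), [217, 189, 6, 15])] [(np.int32(115), array([299.4, 272.9]), [290, 267, 18, 14]), (np.int32(43), array([324. , 313.9]), [321, 311, 7, 7])]
[217.10025558 196.82547753] [298.71966895 280.63052233]
```

Run:
```python
from h import *
P,g=tri((299.4,272.9),(219.5,196.3)); P-=O; print(P@bx*1e3,P@by*1e3,P@bz*1e3,g)
P,g=tri((356.1,166.8),(410.8,217.1)); print(P, (P-S)@sy, g)
```

```text
9.592523823596764 44.449272903142486 99.78970355678763 0.0002279483300752244
[ 0.43251382 -0.36770574  0.01905691] 0.04493081903092979 0.005593305431047168
```

{"api": "jog_arm", "payload": {"targets": [-0.004, 0.004, -0.005, 0, 0, 0, 3, 0, 0, 0, -0.04, 0.34, 1, 3, 0, 0, 0, 0, 0, 1.4, 3, 0, 0, 0, 0, 0, 1.4, 3, 0, 0, 0, 0, 0, 1.4, 3, 0, 0, 0, 0, 0, 1, 3, 0, 0, 0, 0, 0, 0.6, 3, 0, 0, 0, 0, 0, 0.3, 3, 0, 0, 0, 0, 0, 0.1, 3, 0, 0, 0, 0, 0, 0, 3]}}

```text
time: 28.65
position: [0.5537, 0.2123, 0.0566]
ee_rot: [0.208, -0.661, 0.687, -0.217]
wrist_force: [-0.0, -0.1, -4.8]
width: 0.0385
finger_force: 61.9
```

```bash
python3 -c "
from h import *
stat(); rel((bay(1,-1,-17),Rplace))"
```

```text
t 28.65 bay mm [ 0.5 -1.2 -9.4] F bay [-2.8 -0.1 -3.9] w 0.0385 ff 61.9 q [ 0.94 -0.41 -0.94  0.71 -0.81 -1.42]
rot [ 0.001 -0.001  0.   ] |0.001| shift [-0.02 -0.05  0.76] |0.8|
```

{"api": "jog_arm", "payload": {"targets": [0, 0, 0, 0, 0, 0.1, 3, 0, 0, 0, 0, 0, 0.1, 3, 0, 0, 0, 0, 0, 0.1, 3, 0, 0, 0, 0, 0, 0.1, 3, 0, 0, 0, 0, 0, 0.1, 3, 0, 0, 0, 0, 0, 0.1, 3, 0, 0, 0, 0, 0, 0.1, 3, 0, 0, 0, 0, 0, 0, 3, 0, 0, 0, 0, 0, 0, 3, 0, 0, 0, 0, 0, 0, 3]}}

```text
time: 29.9
position: [0.5576, 0.212, 0.0517]
ee_rot: [0.208, -0.661, 0.688, -0.217]
wrist_force: [-18.6, -3.1, 7.4]
width: 0.0384
finger_force: 64.0
```

```bash
python3 -c "
from h import *
stat(); rel((bay(1,-1,-17),Rplace))"
```

```text
t 29.9 bay mm [  0.9  -1.4 -15.7] F bay [-10.9  -3.9  16.7] w 0.0384 ff 64.0 q [ 0.93 -0.4  -0.94  0.72 -0.8  -1.43]
rot [ 0.    -0.001  0.   ] |0.001| shift [-0.04 -0.01  0.13] |0.1|
```

{"api": "jog_arm", "payload": {"targets": [0, 0, 0, 0, 0, -0.1, 3, 0, 0, 0, 0, 0, -0.1, 3, 0, 0, 0, 0, 0.1, 0, 3, 0, 0, 0, 0, 0.1, 0, 3, 0, 0, 0, 0, 0.1, 0, 3, 0, 0, 0, 0, 0.1, 0, 3, 0, 0, 0, 0, 0.1, 0, 3, 0, 0, 0, 0, 0, 0, 3, 0, 0, 0, 0, 0, 0, 3, 0, 0, 0, 0, 0, 0, 3]}}

```text
time: 31.15
position: [0.5542, 0.2127, 0.0525]
ee_rot: [0.209, -0.661, 0.687, -0.218]
wrist_force: [13.1, -3.4, 0.5]
width: 0.0386
finger_force: 60.7
```

```bash
python3 -c "
from h import *
stat()"
```

```text
t 31.15 bay mm [ -1.5  -0.9 -13. ] F bay [11.1 -2.9 -7.2] w 0.0386 ff 60.7 q [ 0.94 -0.41 -0.95  0.73 -0.8  -1.43]
```

{"api": "jog_arm", "payload": {"targets": [0, 0, 0, 0, -0.15, 0, 3, 0, 0, 0, 0, 0, 0.1, 3, 0, 0, 0, 0, 0, 0.1, 3, 0, 0, 0, 0, 0, 0.05, 3, 0, 0, 0, 0, 0, 0, 3, 0, 0, 0, 0, 0, 0, 3, 0, 0, 0, 0, 0, 0, 3, 0, 0, 0, 0, 0, 0, 3, 0, 0, 0, 0, 0, 0, 3, 0, 0, 0, 0, 0, 0, 3]}}

```text
time: 32.4
position: [0.5559, 0.2129, 0.0505]
ee_rot: [0.209, -0.661, 0.687, -0.217]
wrist_force: [-1.7, -2.5, 8.8]
width: 0.0382
finger_force: 62.9
```

```bash
python3 -c "
from h import *
stat()"
```

```text
t 32.4 bay mm [ -1.2  -0.6 -15.6] F bay [ 3.8 -2.5  8.1] w 0.0382 ff 62.9 q [ 0.93 -0.4  -0.94  0.73 -0.79 -1.43]
```

{"api": "jog_arm", "payload": {"targets": [0, 0, 0, 0, 0, 0, 4.2, 0, 0, 0, 0, 0, 0, 4.6, 0, 0, 0, 0, 0, 0, 5.2, 0, 0, 0, 0, 0, 0, 5.2, 0, 0, 0, 0, 0, -0.5, 5.2, 0, 0, 0, 0, 0, -1, 5.2, 0, 0, 0, 0, 0, -2, 5.2, 0, 0, 0, 0, 0, -3, 5.2, 0, 0, 0, 0, 0, -4, 5.2, 0, 0, 0, 0, 0, -4, 5.2]}}

```text
time: 33.65
position: [0.4711, 0.2153, 0.1686]
ee_rot: [0.208, -0.661, 0.688, -0.216]
wrist_force: [1.3, 1.6, 1.2]
width: 0.0523
finger_force: 0.0
```

Run:
```python
from h import *
stat()
rel((bay(0,-90,130),Rdoor),(bay(0,-94,41),Rdoor))
```

```text
t 33.65 bay mm [ -3.   -1.5 129.8] F bay [1.7 1.6 0.3] w 0.0523 ff 0.0 q [ 1.19 -0.7  -0.89  0.61 -1.22 -1.4 ]
rot [ 1.000e-03  1.000e-03 -1.571e+00] |1.571| shift [ 0.3   8.85 -0.02] |8.9|
rot [0. 0. 0.] |0.000| shift [-0.   0.4  8.9] |8.9|
```

{"api": "jog_arm", "payload": {"targets": [0, 0, -0.1745, 0, 0, 0, 6, 0, 0, -0.1745, 0, 0, 0, 6, 0, 0, -0.1745, 0, 0, 0, 6, 0, 0, -0.1745, 0, 0, 0, 6, 0, 0, -0.1745, 0, 0, 0, 6, 0, 0, -0.1745, 0, 0, 0, 6, 0, 0, -0.1745, 0, 0, 0, 6, 0, 0, -0.1745, 0, 0, 0, 6, 0, 0, -0.1745, 0, 0, 0, 6, 0, 0, 0, 0.3, 4.4, -4, 6]}}

```text
time: 34.9
position: [0.4491, 0.1715, 0.198]
ee_rot: [0.011, 0.954, -0.016, 0.298]
wrist_force: [-0.8, -0.3, 3.1]
width: 0.0598
finger_force: 0.0
```

{"api": "jog_arm", "payload": {"targets": [0, 0, 0, 0, 4.4, -4, 6, 0, 0, 0, 0, 0, -2, 6, 0, 0, 0, 0, 0, 0, 6, 0, 0, 0, 0, 0, 0, 6, 0, 0, 0, 0, 0, 0, 6, 0, 0, 0, 0, 0, 0, 6, 0, 0, 0, 0, 0, 0, 6, 0, 0, 0, 0, 0, 0, 6, 0, 0, 0, 0, 0, 0, 6, 0, 0, 0, 0, 0, 0, 6]}}

```text
time: 36.15
position: [0.4139, 0.1298, 0.2507]
ee_rot: [0.006, 0.954, -0.019, 0.3]
wrist_force: [0.7, 0.1, -0.4]
width: 0.0601
finger_force: 0.0
```

```bash
cat edge.py > e2.py
cat >> e2.py <<'E'
rel((bay(0,-94,100),Rdoor))
a0=cv2.imread("pics/p7.png")
for z,roi in((22,(210,170,262,213)),):
    x0,y0,x1,y1=roi; g=a[y0:y1,x0:x1].astype(int); m=((g[...,2]-g[...,0]>9)).astype(np.uint8)
    n,l,st,c=cv2.connectedComponentsWithStats(m); k=1+np.argmax(st[1:,4]); pts=(np.argwhere(l==k)[:,::-1]+[x0,y0]).astype(np.float32)
    r=cv2.minAreaRect(pts); print(r,st[k]); 
    for p in [r[0],*cv2.boxPoints(r)]:
        o,d=ray("top",p); P=o+d*(((bay(0,0,z)-o)@bz)/(d@bz))-O; print(np.round([P@bx*1e3,P@by*1e3],1))
print(blobs(a,(0,120,90),(8,255,255),(210,170,262,225),5))
print("expected tape",proj("top",bay(-2.5,51,22)))
E
python3 e2.py
```

```text
t 36.2 bay mm [  0.  -89.2 228. ] F bay [ 0.2  1.1 -0.3] w 0.0599 ff 0.0 q [ 1.31 -1.03 -0.88  0.59 -1.57  0.26]
green cols [260 270]
bay y -76.3
bay y -112.0
rot [0.001 0.001 0.   ] |0.002| shift [-0.    0.48 12.8 ] |12.8|
((238.0, 186.5), (15.0, 36.0), 90.0) [ 10   9  37  16 464]
[ 4.4 -2. ]
[31.  55.3]
[ 33.5 -62.9]
[-22.7 -60.3]
[-25.2  59.9]
[(np.int32(71), array([223.8, 186.5]), [221, 180, 6, 14]), (np.int32(25), array([221. , 217.4]), [219, 215, 5, 6])]
expected tape [222.12898915 188.04478698]
```

{"api": "jog_arm", "payload": {"targets": [0, 0, 0, 0, 0.5, 5, 6, 0, 0, 0, 0, 0, 5, 6, 0, 0, 0, 0, 0, 4, 6, 0, 0, 0, 0, 0, 2, 6, 0, 0, 0, 0, 0, 1.2, 6, 0, 0, 0, 0, 0, 1, 6, 0, 0, 0, 0, 0, 0, 6, 0, 0, 0, 0, 0, 0, 2, 0, 0, 0, 0, 0, 0, 2, 0, 0, 0, 0, 0, 0, 2]}}

```text
time: 37.45
position: [0.5178, 0.121, 0.1026]
ee_rot: [0.006, 0.954, -0.019, 0.3]
wrist_force: [-8.4, 0.7, 3.6]
width: 0.0279
finger_force: 58.5
```

```bash
python3 -c "
from h import *
stat()"
```

```text
t 37.45 bay mm [  0.4 -93.9  46.9] F bay [-4.8  0.4  7.8] w 0.0279 ff 58.5 q [ 0.91 -0.73 -1.02  0.59 -0.99  0.37]
```

{"api": "jog_arm", "payload": {"targets": [0, 0, 0, 0, -0.6, 0, 2, 0, 0, 0, 0, -1.3, 0, 2, 0, 0, 0, 0, -1.5, 0, 2, 0, 0, 0, 0, -1.5, 0, 2, 0, 0, 0, 0, -1.5, 0, 2, 0, 0, 0, 0, -1.5, 0, 2, 0, 0, 0, 0, -1.5, 0, 2, 0, 0, 0, 0, -1.5, 0, 2, 0, 0, 0, 0, -1.3, 0, 2, 0, 0, 0, 0, -0.8, 0, 2]}}

```text
time: 38.7
position: [0.523, 0.2515, 0.1026]
ee_rot: [0.006, 0.954, -0.019, 0.301]
wrist_force: [-5.3, -1.4, 4.9]
width: 0.0279
finger_force: 59.3
```

{"api": "jog_arm", "payload": {"targets": [0, 0, 0, 0, -0.4, 0, 2, 0, 0, 0, 0, -0.4, 0, 2, 0, 0, 0, 0, -0.3, 0, 2, 0, 0, 0, 0, -0.2, 0, 2, 0, 0, 0, 0, -0.2, 0, 2, 0, 0, 0, 0, -0.2, 0, 2, 0, 0, 0, 0, -0.1, 0, 2, 0, 0, 0, 0, 0, 0, 2, 0, 0, 0, 0, 0, 0, 2, 0, 0, 0, 0, 0, 0, 2]}}

```text
time: 39.95
position: [0.5237, 0.2652, 0.1025]
ee_rot: [0.009, 0.954, -0.021, 0.3]
wrist_force: [-15.6, -14.2, 12.1]
width: 0.0277
finger_force: 60.6
```

```bash
python3 -c "
from h import *
stat()"
```

```text
t 39.95 bay mm [ 0.5 50.4 46.6] F bay [ -5.4 -14.7  18.6] w 0.0277 ff 60.6 q [ 1.09 -0.42 -0.85  0.68 -0.98  0.09]
```

{"api": "jog_arm", "payload": {"targets": [0, 0, 0, 0, -0.2, 0, 2, 0, 0, 0, 0, -0.1, 0, 2, 0, 0, 0, 0, 0, 0, 2, 0, 0, 0, 0, 0.5, 0, 2, 0, 0, 0, 0, 0, 0, 4, 0, 0, 0, 0, 0, 0, 6, 0, 0, 0, 0, 0, 0, 6, 0, 0, 0, 0, 0, -1.5, 6, 0, 0, 0, 0, 0, -4, 6, 0, 0, 0, 0, 0, -5, 6]}}

```text
time: 41.2
position: [0.4628, 0.2682, 0.1874]
ee_rot: [0.007, 0.954, -0.019, 0.3]
wrist_force: [-0.1, 0.8, 1.2]
width: 0.06
finger_force: 0.0
```

{"api": "jog_arm", "payload": {"targets": [0, 0, 0, 0, 0, -5, 6, 0, 0, 0, 0, 0, -4, 6, 0, 0, 0, 0, 3, 0, 6, 0, 0, 0, 0, 5, 0, 6, 0, 0, 0, 0, 5, 0, 6, 0, 0, 0, 0, 5, 0, 6, 0, 0, 0, 0, 5, 0, 6, 0, 0, 0, 0, 5, 0, 6, 0, 0, 0, 0, 0, 0, 6, 0, 0, 0, 0, 0, 0, 6]}}

```text
time: 42.45
position: [0.401, -0.0088, 0.2615]
ee_rot: [0.006, 0.954, -0.019, 0.3]
wrist_force: [-0.9, 0.3, -0.0]
width: 0.0603
finger_force: 0.0
```

```bash
python3 edge.py
python3 - <<'E'
from h import *
a,b=vision.camera("top"),vision.camera("side")
h=cv2.cvtColor(a,cv2.COLOR_BGR2HSV); print("green t0",blobs(cv2.imread("pics/top0.png"),(55,80,40),(90,255,200),(205,170,300,210),50),"now",blobs(a,(55,80,40),(90,255,200),(205,170,300,210),50))
def dark(i,roi):
    x0,y0,x1,y1=roi; g=cv2.cvtColor(i,cv2.COLOR_BGR2GRAY)[y0:y1,x0:x1].astype(float); m=(g<g.min()+22).astype(np.uint8); n,l,st,c=cv2.connectedComponentsWithStats(m); k=1+np.argmax(st[1:,4]); return c[k]+[x0,y0]
L=dark(b,(277,270,300,300)),dark(a,(213,186,233,200)); P,g=tri(*L); P-=O; print(L,P@bx*1e3,P@by*1e3,P@bz*1e3,g)
Rr=dark(a,(311,188,324,202)),dark(b,(312,190,330,208)); print("white pull",Rr)
print(blobs(a,(8,60,90),(25,200,255),(360,150,420,230),100))
E
```

```text
t 42.5 bay mm [   0.  -227.6  241. ] F bay [ 0.2 -0.8 -0.7] w 0.0598 ff 0.0 q [ 1.07 -1.29 -0.91  0.54 -1.63  0.58]
green cols [216 270]
bay y 66.8
bay y -112.0
green t0 [(np.int32(970), array([248.8, 189.8]), [220, 179, 52, 24])] now [(np.int32(1083), array([246.7, 189.9]), [215, 179, 57, 24])]
(array([292.22580645, 285.12903226]), array([219.95522388, 193.11940299])) 0.9899418844186659 51.25266538877129 59.91860771200423 0.0032691623842175696
white pull (array([317.43103448, 196.13793103]), array([321.27272727, 199.86363636]))
[(np.int32(502), array([395.6, 163.2]), [381, 153, 30, 22]), (np.int32(320), array([377.6, 214.4]), [365, 205, 26, 20])]
```

{"api": "jog_arm", "payload": {"targets": [0, 0, 0, 2, -2, 0, 6, 0, 0, 0, 2, -2, 0, 6, 0, 0, 0, 0, 0, 0, 6, 0, 0, 0, 0, 0, 0, 6, 0, 0, 0, 0, 0, 0, 6, 0, 0, 0, 0, 0, 0, 6, 0, 0, 0, 0, 0, 0, 6, 0, 0, 0, 0, 0, 0, 6, 0, 0, 0, 0, 0, 0, 6, 0, 0, 0, 0, 0, 0, 6]}}

```text
time: 43.85
position: [0.4353, 0.0299, 0.2843]
ee_rot: [0.006, 0.954, -0.019, 0.3]
wrist_force: [0.5, -0.4, -1.1]
width: 0.06
finger_force: 0.0
```

```bash
python3 -c "
from h import *
stat(); print(bot.job_done())"
```

```text
t 43.85 bay mm [  40.  -188.2  241. ] F bay [-0.2 -0.3 -1.2] w 0.06 ff 0.0 q [ 1.   -1.08 -0.81  0.52 -1.51  0.58]
the job is handed in; nothing more can be done
None
```

The job is handed in at 43.9 s: the whetstone is set down flat in the bay against both stops, about 2 mm off the middle, red end towards the red button; the green door is shut again, and in the last pictures the white door, sanding block and card box had not moved.

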